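# Shut and lock the compressor hatch of a chilled ingredient unit

## Task

The condenser has been cleaned and the compressor hatch on top of the chilled ingredient unit is still standing ajar. Push the hatch gently down onto its seal, then set a fingertip in the slot of the orange quarter-turn fastener and push it round clockwise, as seen from above, the full quarter turn to its stop, so that its cam locks the hatch down. Do not lift the hatch any further or slam it, and leave the bowl, the shaker and the spatula where they are.

Things in the scene. Friction and masses are not known exactly. Their poses are not given: they have to be found in the camera images.
- unit: Stainless countertop chilled ingredient unit, fixed; 395 mm deep (x), 980 long (y), deck 205 above the table. Origin: on the table under the middle of the bay that carries the hatch; the unit runs from 160 mm right of it (-y) to 820 left (+y). x points to the rear, away from the robot. Lidded pans on its left part, up to 225 mm high.
- hatch (a joint): Opening angle of the hatch about its rear edge (rad): 0 shut, positive with the front edge raised; starts at 0.38 to 0.5. A stiff hinge keeps it where it is left (1 to 3 N at the front edge push it down). 4 mm before shut it meets a springy seal (4 N rising to 17 N at the front edge); after a push it stands 2 to 4 mm proud there until the cam draws it down.
- hatch_edge (a point): Middle of the top front (free) edge of the hatch, a flat aluminium panel 240 mm deep, 280 wide, 24 thick. x points along the panel to the hinge, y along the edge (robot's left), z out of its top. When shut its top is level, 232 mm above the table.
- hatch_hinge (a point): Middle of the hatch's rear top edge, 240 mm behind hatch_edge, same axes. The hinge line runs along y, 24 mm below this point (at the panel's underside).
- push_spot (a point): A plain spot on the hatch's top face, 25 mm in from the free edge and 90 mm to the left (+y) of its middle, where the palm would push; same axes as hatch_edge.
- fastener (a joint): Turn of the fastener (rad), growing clockwise from above: 0 = open stop (slot square to the free edge, toward the red mark), 1.571 = locked stop (slot parallel to the free edge, at the two green marks). Starts at 0 to 0.2, stays where left. From 0.7 to 1.3 its cam below runs under a ramp and draws the hatch down (0.1 to 0.35 N m). If the hatch is over 5 mm proud the cam blocks.
- slot (a point): Centre of the slot's floor on the fastener's axis, turning with it: x along the slot, z out of the hatch. Orange head 80 mm across, flush with the hatch in an 85 mm recess. Slot right across it, 28 mm wide, 16 deep, black floor; the recess wall closes its ends 42 mm from the axis. Push a slot wall some 20 mm off the axis: a narrow tip twisted on the axis spins idly. Axis 58 mm from the free edge.
- bowl_mid (a point): Bystander: clear glass bowl, 180 mm across the rim, 80 mm high, on the table to the right of the unit. Point half-way up its axis.
- shaker_mid (a point): Bystander: small steel seasoning shaker, 52 mm across, 89 mm high, standing on the unit's deck to the left of the hatch. Point half-way up its axis.
- spatula_grip (a point): Bystander: kitchen spatula lying on the table to the right of the unit. Point on its handle.

How it is judged:
By the outcome, as a careful person would: the job done as asked, in the order asked, and still so for the second after the job is handed in, with the robot touching nothing.
It also fails if it takes over 51 s, if anything falls off the work surface, if the arm or the gripper's body presses on something with over 40 N, if the wrist force passes 120 N, or if a joint passes its speed limit or range.

## Robot

A 6-joint arm with a two-finger parallel gripper is mounted at the origin on the work surface. World frame = base frame: x ahead of the robot, y to its left, z up, the work surface at z = 0. Lengths are in m, angles in rad, forces in N, time in s.
With the tool pointing down it reaches from about 0.375 to 0.9 m from the base axis. Payload 3.1 kg.
Tool frame: the origin (TCP) lies between the finger pads; the fingertips stand 17 mm ahead of it and the grasp point (between the pads) lies 2 mm behind it (robot.nose_length is the distance from the TCP to the fingertips, in m); z points along the fingers, y is the line along which they close (so a half turn about z gives the same grasp; the last joint's range is limited). The gripper opens to 87 mm and grips with 3 to 60 N. Pads are 19 mm wide; open, the fingers measure 117 mm over their backs; the gripper's body (75 mm by 190 mm) begins 51 mm behind the grasp point.
Start: joints at [1.002, 0.527, 1.433, -0, 1.181, -0.178], TCP at [0.238, 0.578, 0.24] pointing down, gripper open.
Joint ranges: [-3.08, 3.08], [-0.75, 2.2], [0.22, 2.44], [-1.43, 4.57], [0, 2.65], [-2.85, 2.85]. Speed limits (rad/s): [2.79, 2.79, 3.14, 3.14, 3.14, 3.14].

## Interface

Orientations are given as a unit quaternion [x, y, z, w].
In Python, from rig import robot, cams gives the robot as it stands.
- The arm moves only by the shell command python3 -m pendant 'ROWS' [FORCE]. ROWS is JSON, a list of rows, each an object with "jaw": the opening, from 0 (shut) to 1 (fully open); "linear": the shift along the tool's x, y, z in cm, a list of three; "twist": the turn about the tool's z in degrees. A call has 1 to 12 rows; each row shifts and turns the commanded pose from where the row before left it, along the tool's axes as they then stand; what a row does not reach is not made up. A row lasts 1/12 s, in which the tool goes at most 41.7 mm and 7.16 degrees, less where a joint would pass 70% of its speed; a pose out of reach is approached as far as the arm can. A call is refused whole if a number of a shift passes 4.17 or a number of a turn 7.16, either way. A call with a gripper value outside its range is refused whole. The fingers move at their own pace and stop on an object; FORCE is the grip in N (left out, the last holds). Time passes only in rows, so rows that do not move let the fingers close. It gives the time, the measured TCP pose, the force, the opening and the grip force at its end, in the units of the state.
- robot.get_obs(): the state, without advancing time (a new reading comes with each control period).
- cams.camera(name): name is "scene" or "side" or "wrist"; returns a dict with "color" (420x560x3 uint8, blue, green, red), "depth" (420x560 float32, m along the optical axis (not along the pixel's ray), 0 where there is no reading), "fov_y" (degrees; the focal length in pixels is half the picture's height over the tangent of half this angle, whatever the lens; pixels are square), "cx", "cy" (the principal point, pixels), "view" (4x4, takes a point from world to camera coordinates). Camera axes: x right, y down, z forward; pixel columns grow to the right and rows downward; lengths in m; the calibration is good to about 2 mm. A picture is of the moment at which its call begins.
- robot.hand_in(): hands the job in; it is judged then, once.
The state is a dict: "time": time; "q": joint angles; "joint_velocities": joint speeds; "joint_torque": joint torques, N m; "position": TCP position; "tool_rot": TCP orientation; "ft_force": force on the tool from outside, world axes, zero at the start; "moment": the same for the moment, N m; "grip_width": finger opening in m; "grip_force": force on a finger pad.
Only numpy, scipy, OpenCV 4.12 (cv2) and the standard library are available. Lean on these libraries where they do the work, as an engineer would, in place of code of your own. Each camera call takes 0.05 s, during which the arm holds its last target. There are 200 camera calls.

## Working session

There is one attempt and no reset: what is moved stays moved. The work goes in short steps, Python scripts to look and compute and a shell command to move; the robot and the scene stay as the last step left them, time stands still between calls to the robot, and variables do not carry over. Pictures are saved under pics/ and viewed, at most 10 in all, crops included, and the job is handed in when it is done.

```bash
ls; mkdir -p pics; cat > h.py <<'E'
import numpy as np, cv2
from rig import robot, cams
def snap(n):
    c=cams.camera(n); c['f']=c['color'].shape[0]/2/np.tan(np.radians(c['fov_y'])/2); c['V']=np.array(c['view']); return c
def ray(c,u,v):
    R=c['V'][:3,:3]; o=-R.T@c['V'][:3,3]
    return o, R.T@np.array([(u-c['cx'])/c['f'],(v-c['cy'])/c['f'],1.])
def pt(c,u,v):
    o,d=ray(c,u,v); return o+d*c['depth'][int(round(v)),int(round(u))]
def cloud(c,m):
    v,u=np.nonzero(m&(c['depth']>0)); z=c['depth'][v,u]
    P=np.stack([(u-c['cx'])/c['f']*z,(v-c['cy'])/c['f']*z,z],1)
    return (P-c['V'][:3,3])@c['V'][:3,:3]
def proj(c,p):
    q=c['V'][:3,:3]@np.array(p)+c['V'][:3,3]; return q[:2]/q[2]*c['f']+[c['cx'],c['cy']]
E
python3 - <<'E'
from h import *
a=snap('scene');b=snap('side');w=snap('wrist')
cv2.imwrite('pics/scene.png',a['color']);cv2.imwrite('pics/side.png',b['color'])
cv2.imwrite('pics/w.png',w['color'])
for c in(a,b,w): print(-c['V'][:3,:3].T@c['V'][:3,3], c['V'][2,:3],c['f'])
print(robot.get_obs())
E
```

```text
pics
[1.36718209 0.31053433 0.95420132] [-0.66085437 -0.3233166  -0.67730191] 532.6570775917937
[ 0.76884286 -0.54858923  0.8145502 ] [-0.22352992  0.56802937 -0.79207134] 384.9275858574521
[0.17651594 0.60238743 0.38439161] [ 0.22453293 -0.09552617 -0.96977302] 302.454724027225
{'time': 0.15, 'q': array([ 1.00149903e+00,  5.28264175e-01,  1.43359029e+00, -5.61750628e-05,
        1.18139584e+00, -1.78498293e-01]), 'joint_velocities': array([-1.24932597e-03, -2.51524814e-03, -2.24138563e-03,  7.91351515e-06,
       -9.83405718e-04, -1.39500844e-03]), 'joint_torque': array([ 4.90110451e-04, -4.40431488e+01, -1.76843065e+01,  6.32969057e-02,
        5.53108205e-02, -1.04539822e-04]), 'position': array([0.23777724, 0.57743364, 0.23879494]), 'tool_rot': array([ 1.94147903e-01,  9.80971918e-01, -7.81052022e-04, -2.78545183e-04]), 'ft_force': array([-0.06289486, -1.43364996, -0.44418613]), 'moment': array([0.01430965, 0.03074272, 0.04152538]), 'grip_force': 0.0, 'grip_width': 0.08701783321890814}
```

View pics/scene.png

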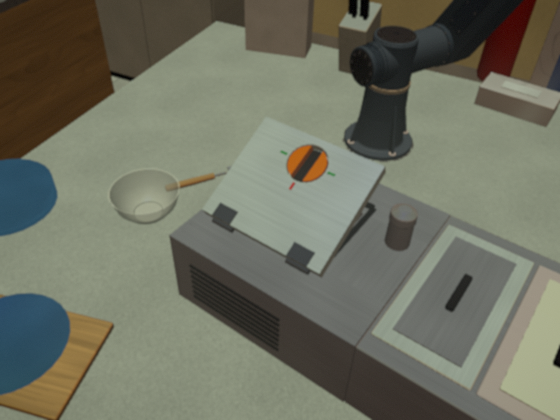

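View pics/side.png

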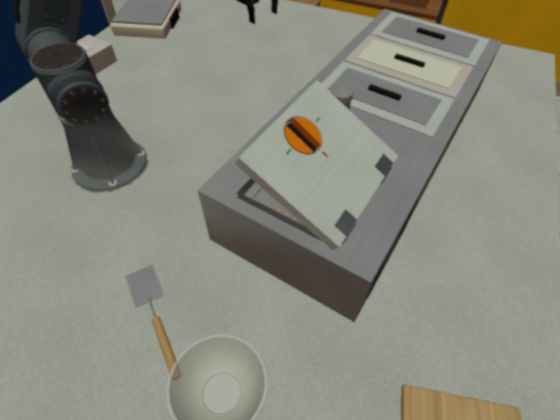

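The scene view shows the hatch corners near (268,118), (385,168), (318,268) and (205,212), with the orange head at (307,163) and the shaker at (402,228). In the side view the corners are near (320,82), (240,160), (335,245) and (398,155), the head is at (303,135), and the bowl and spatula sit on the table to the right.

```bash
cat >> h.py <<'E'
def orange(c):
    h=cv2.cvtColor(c['color'],cv2.COLOR_BGR2HSV)
    m=cv2.inRange(h,(5,170,120),(20,255,255))
    n,l,s,_=cv2.connectedComponentsWithStats(m)
    i=1+np.argmax(s[1:,4]); return l==i
def plane(P):
    for _ in range(4):
        c=P.mean(0); n=np.linalg.svd(P-c,full_matrices=False)[2][2]; n*=np.sign(n[2]); r=(P-c)@n; P=P[abs(r)<max(2*r.std(),.001)]
    return c,n,r.std()
E
python3 - <<'E'
from h import *
K={'scene':[(268,118),(385,168),(318,268),(205,212)],'side':[(240,160),(320,82),(398,155),(335,245)]}
for n in K:
    c=snap(n); q=np.array(K[n],np.int32)
    ins=((q-q.mean(0))*.9+q.mean(0)).astype(np.int32)
    m=np.zeros((420,560),np.uint8); cv2.fillConvexPoly(m,ins,1)
    cc,nn,s=plane(cloud(c,m>0)); print(n,'plane',cc.round(4),nn.round(4),s, 'tilt',np.arccos(nn[2]))
    g=[]
    for u,v in K[n]:
        o,d=ray(c,u,v); p=o+d*((cc-o)@nn)/(d@nn); g.append(p); print(p.round(4))
    print([np.linalg.norm(g[i]-g[i-1]).round(4) for i in range(4)])
    o=cv2.convexHull(np.argwhere(orange(c))[:,::-1].astype(np.int32)); (u,v),ax,an=cv2.fitEllipse(o)
    oo,d=ray(c,u,v); print('head',(u,v),ax,(oo+d*((cc-oo)@nn)/(d@nn)).round(4))
E
```

```text
scene plane [0.648  0.0024 0.2817] [ 0.4501 -0.077   0.8896] 0.0013792353964333956 tilt 0.4742248469590816
[ 0.5176 -0.119   0.3371]
[0.5651 0.152  0.3365]
[0.764  0.1086 0.2322]
[ 0.7286 -0.1513  0.2276]
[np.float64(0.2399), np.float64(0.2752), np.float64(0.2287), np.float64(0.2624)]
head (316.0935363769531, 167.74485778808594) (13.764788627624512, 35.19087219238281) [0.5941 0.0257 0.311 ]
side plane [ 0.6403 -0.0204  0.2841] [ 0.4526 -0.0771  0.8884] 0.0008338760033978891 tilt 0.4769778431872905
[ 0.5185 -0.1286  0.3368]
[0.5692 0.1507 0.3352]
[0.7715 0.1159 0.2291]
[ 0.7167 -0.1631  0.2328]
[np.float64(0.2265), np.float64(0.2839), np.float64(0.231), np.float64(0.2844)]
head (298.1438293457031, 139.95118713378906) (16.812482833862305, 35.72319412231445) [ 0.5844 -0.0147  0.3131]
```

```bash
python3 -m pendant '[{"jaw":0,"linear":[0,0,-4],"twist":7.05},{"jaw":0,"linear":[0,0,-4],"twist":7.05},{"jaw":0,"linear":[0,0,-4],"twist":7.05},{"jaw":0,"linear":[0,0,-4],"twist":7.05},{"jaw":0,"linear":[0,0,-2],"twist":7.05},{"jaw":0,"linear":[0,0,0],"twist":7.05},{"jaw":0,"linear":[0,0,0],"twist":7.05},{"jaw":0,"linear":[0,0,0],"twist":7.05},{"jaw":0,"linear":[0,0,0],"twist":7.05},{"jaw":0,"linear":[0,0,0],"twist":7.05},{"jaw":0,"linear":[0,0,0],"twist":7.05},{"jaw":0,"linear":[0,0,0],"twist":0}]'
cat >> h.py <<'E'
def st():
    o=robot.get_obs(); from scipy.spatial.transform import Rotation as R
    M=R.from_quat(o['tool_rot']).as_matrix()
    print('t',o['time'],'p',o['position'].round(4),'yang',np.degrees(np.arctan2(M[1,1],M[0,1])).round(2),'F',o['ft_force'].round(2),'jaw',o['grip_width']); return o,M
def to(p):
    o,M=st(); print('tool shift cm',(M.T@(np.array(p)-o['position'])*100).round(2))
E
python3 - <<'E'
from h import *
to([.564,.104,.42])
E
```

```text
time: 1.25
position: [0.2379, 0.5777, 0.4193]
tool_rot: [0.766, 0.642, -0.0, 0.0]
ft_force: [0.2, 0.0, -0.5]
grip_width: 0.015
grip_force: 0.0
t 1.25 p [0.2379 0.5777 0.4193] yang -10.06 F [ 0.16  0.01 -0.53] jaw 0.014960730428454088
tool shift cm [-40.95  40.38  -0.06]
```

```bash
python3 -m pendant '[{"jaw":0,"linear":[-2.5,2.5,0],"twist":0},{"jaw":0,"linear":[-2.5,2.5,0],"twist":0},{"jaw":0,"linear":[-2.5,2.5,0],"twist":0},{"jaw":0,"linear":[-2.5,2.5,0],"twist":0},{"jaw":0,"linear":[-2.5,2.5,0],"twist":0},{"jaw":0,"linear":[-2.5,2.5,0],"twist":0},{"jaw":0,"linear":[-2.5,2.5,0],"twist":0},{"jaw":0,"linear":[-2.5,2.5,0],"twist":0}]'
python3 -m pendant '[{"jaw":0,"linear":[-2.5,2.5,0],"twist":0},{"jaw":0,"linear":[-2.5,2.5,0],"twist":0},{"jaw":0,"linear":[-2.5,2.5,0],"twist":0},{"jaw":0,"linear":[-2.5,2.5,0],"twist":0},{"jaw":0,"linear":[-2.5,2.5,0],"twist":0},{"jaw":0,"linear":[-2.5,2.5,0],"twist":0},{"jaw":0,"linear":[-2.5,2.5,0],"twist":0},{"jaw":0,"linear":[-2.5,2.5,0],"twist":0},{"jaw":0,"linear":[-1,1.5,2],"twist":0},{"jaw":0,"linear":[0,0,2],"twist":0},{"jaw":0,"linear":[0,0,0],"twist":0}]'
python3 - <<'E'
from h import *
to([.578,.1,.38])
c=snap('side');cv2.imwrite('pics/side2.png',c['color'])
E
```

```text
time: 1.92
position: [0.4011, 0.3448, 0.4196]
tool_rot: [0.764, 0.645, 0.0, 0.0]
ft_force: [0.7, 0.3, -0.5]
grip_width: 0.0005
grip_force: 0.0
time: 2.83
position: [0.5745, 0.101, 0.375]
tool_rot: [0.766, 0.643, -0.003, -0.003]
ft_force: [-1.3, -0.2, -1.1]
grip_width: 0.0004
grip_force: 0.0
t 2.8333 p [0.5745 0.101  0.375 ] yang -9.91 F [-1.33 -0.22 -1.12] jaw 0.0004361716443553085
tool shift cm [-0.03  0.36 -0.5 ]
```

View pics/side2.png

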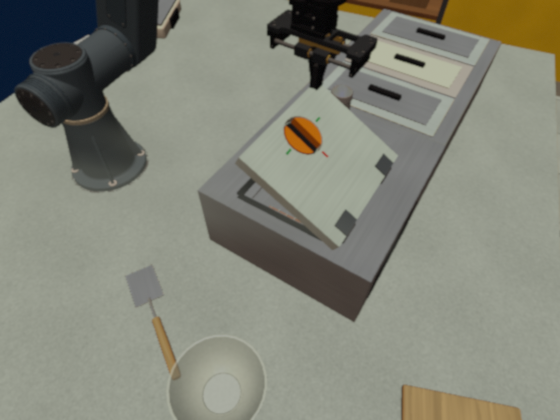

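The fingertips hang at (317,82), just above the left part of the hatch's raised front edge, and nothing has been disturbed.

```bash
python3 -m pendant '[{"jaw":0,"linear":[0,0.1,0.3],"twist":0},{"jaw":0,"linear":[0,0.1,0.3],"twist":0},{"jaw":0,"linear":[0,0.1,0.3],"twist":0},{"jaw":0,"linear":[0,0.1,0.3],"twist":0},{"jaw":0,"linear":[0,0,0.3],"twist":0},{"jaw":0,"linear":[0,0,0.3],"twist":0},{"jaw":0,"linear":[0,0,0.3],"twist":0},{"jaw":0,"linear":[0,0,0.3],"twist":0},{"jaw":0,"linear":[0,0,0.2],"twist":0},{"jaw":0,"linear":[0,0,0.2],"twist":0}]'
python3 -m pendant '[{"jaw":0,"linear":[0,-0.14,0.25],"twist":0},{"jaw":0,"linear":[0,-0.14,0.25],"twist":0},{"jaw":0,"linear":[0,-0.14,0.25],"twist":0},{"jaw":0,"linear":[0,-0.14,0.25],"twist":0},{"jaw":0,"linear":[0,-0.14,0.25],"twist":0},{"jaw":0,"linear":[0,-0.14,0.25],"twist":0},{"jaw":0,"linear":[0,-0.13,0.25],"twist":0},{"jaw":0,"linear":[0,-0.13,0.25],"twist":0}]'
python3 -c "
from h import *
c=snap('side');cv2.imwrite('pics/side3.png',c['color'])"
```

```text
time: 3.72
position: [0.5799, 0.1017, 0.3512]
tool_rot: [0.766, 0.643, -0.0, -0.0]
ft_force: [-0.8, -0.8, -0.7]
grip_width: 0.0002
grip_force: 0.0
time: 4.38
position: [0.5689, 0.1037, 0.3314]
tool_rot: [0.766, 0.643, -0.0, -0.0]
ft_force: [0.3, 0.1, 2.6]
grip_width: 0.0004
grip_force: 1.0
```

View pics/side3.png

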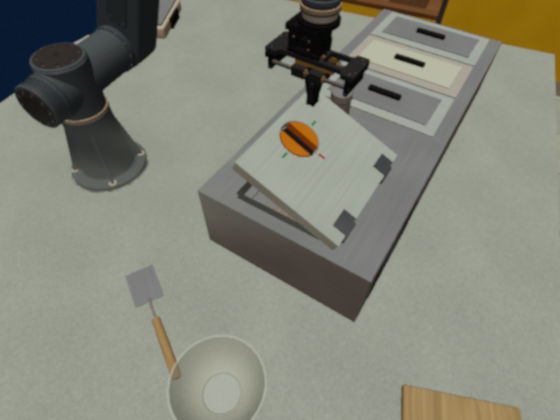

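The fingertips touch the panel at (312,100) and it has started down under about 2.6 N. I'll continue along the arc.

```bash
python3 -m pendant '[{"jaw":0,"linear":[0,-0.1,0.25],"twist":0},{"jaw":0,"linear":[0,-0.1,0.25],"twist":0},{"jaw":0,"linear":[0,-0.1,0.25],"twist":0},{"jaw":0,"linear":[0,-0.1,0.25],"twist":0},{"jaw":0,"linear":[0,-0.1,0.25],"twist":0},{"jaw":0,"linear":[0,-0.1,0.25],"twist":0},{"jaw":0,"linear":[0,-0.1,0.25],"twist":0},{"jaw":0,"linear":[0,-0.1,0.25],"twist":0},{"jaw":0,"linear":[0,-0.1,0.25],"twist":0},{"jaw":0,"linear":[0,-0.1,0.25],"twist":0},{"jaw":0,"linear":[0,-0.1,0.25],"twist":0},{"jaw":0,"linear":[0,-0.1,0.25],"twist":0}]'
python3 -m pendant '[{"jaw":0,"linear":[0,-0.08,0.25],"twist":0},{"jaw":0,"linear":[0,-0.08,0.25],"twist":0},{"jaw":0,"linear":[0,-0.08,0.25],"twist":0},{"jaw":0,"linear":[0,-0.06,0.25],"twist":0},{"jaw":0,"linear":[0,-0.06,0.25],"twist":0},{"jaw":0,"linear":[0,-0.06,0.25],"twist":0},{"jaw":0,"linear":[0,-0.06,0.25],"twist":0},{"jaw":0,"linear":[0,-0.05,0.25],"twist":0},{"jaw":0,"linear":[0,-0.05,0.25],"twist":0},{"jaw":0,"linear":[0,-0.05,0.25],"twist":0},{"jaw":0,"linear":[0,-0.05,0.25],"twist":0},{"jaw":0,"linear":[0,-0.05,0.25],"twist":0}]'
```

```text
time: 5.43
position: [0.5572, 0.1057, 0.3013]
tool_rot: [0.766, 0.643, -0.0, -0.0]
ft_force: [0.4, -0.9, 1.9]
grip_width: 0.0005
grip_force: 0.9
time: 6.43
position: [0.55, 0.1069, 0.2712]
tool_rot: [0.766, 0.643, -0.0, -0.0]
ft_force: [-1.8, 0.2, 1.7]
grip_width: 0.0003
grip_force: 0.9
```

```bash
python3 -m pendant '[{"jaw":0,"linear":[0,-0.03,0.15],"twist":0},{"jaw":0,"linear":[0,-0.03,0.15],"twist":0},{"jaw":0,"linear":[0,-0.03,0.15],"twist":0},{"jaw":0,"linear":[0,-0.03,0.15],"twist":0},{"jaw":0,"linear":[0,-0.03,0.15],"twist":0},{"jaw":0,"linear":[0,-0.03,0.15],"twist":0},{"jaw":0,"linear":[0,-0.03,0.15],"twist":0},{"jaw":0,"linear":[0,-0.03,0.15],"twist":0},{"jaw":0,"linear":[0,-0.03,0.15],"twist":0},{"jaw":0,"linear":[0,-0.03,0.15],"twist":0},{"jaw":0,"linear":[0,-0.03,0.15],"twist":0},{"jaw":0,"linear":[0,0,0.1],"twist":0}]'
python3 -m pendant '[{"jaw":0,"linear":[0,0,0.08],"twist":0},{"jaw":0,"linear":[0,0,0.08],"twist":0},{"jaw":0,"linear":[0,0,0.08],"twist":0},{"jaw":0,"linear":[0,0,0],"twist":0}]'
```

```text
time: 7.43
position: [0.547, 0.1074, 0.2539]
tool_rot: [0.766, 0.643, 0.0, 0.0]
ft_force: [-0.6, 0.6, 1.5]
grip_width: 0.0005
grip_force: 0.8
time: 7.77
position: [0.5468, 0.1075, 0.2524]
tool_rot: [0.766, 0.643, 0.0, 0.0]
ft_force: [-2.8, -0.5, 6.4]
grip_width: 0.0003
grip_force: 2.9
```

```bash
python3 -m pendant '[{"jaw":0,"linear":[0,0,0.08],"twist":0},{"jaw":0,"linear":[0,0,0.08],"twist":0},{"jaw":0,"linear":[0,0,0.08],"twist":0},{"jaw":0,"linear":[0,0,0],"twist":0}]'
python3 -m pendant '[{"jaw":0,"linear":[0,0,0.08],"twist":0},{"jaw":0,"linear":[0,0,0.08],"twist":0},{"jaw":0,"linear":[0,0,0],"twist":0}]'
```

```text
time: 8.1
position: [0.5467, 0.1075, 0.251]
tool_rot: [0.766, 0.643, 0.0, 0.0]
ft_force: [-4.1, 0.8, 10.9]
grip_width: 0.0005
grip_force: 5.5
time: 8.35
position: [0.5466, 0.1076, 0.2501]
tool_rot: [0.766, 0.643, 0.0, 0.0]
ft_force: [-5.9, -0.1, 14.7]
grip_width: 0.0003
grip_force: 7.2
```

```bash
python3 -m pendant '[{"jaw":0,"linear":[0,0,0.08],"twist":0},{"jaw":0,"linear":[0,0,0.08],"twist":0},{"jaw":0,"linear":[0,0,0.08],"twist":0},{"jaw":0,"linear":[0,0,0],"twist":0}]'
```

```text
time: 8.68
position: [0.5465, 0.1076, 0.2492]
tool_rot: [0.766, 0.643, 0.0, 0.001]
ft_force: [-8.1, 0.1, 22.0]
grip_width: 0.0006
grip_force: 11.3
```

```bash
python3 -m pendant '[{"jaw":0,"linear":[0,0,-0.3],"twist":0},{"jaw":0,"linear":[0,0,-0.5],"twist":0},{"jaw":0,"linear":[0,0,-1.5],"twist":0},{"jaw":0.46,"linear":[0,0,-2.5],"twist":0},{"jaw":0.46,"linear":[0,0,-2.5],"twist":0},{"jaw":0.46,"linear":[-1.5,0,-1],"twist":0},{"jaw":0.46,"linear":[-1.5,1,0],"twist":0},{"jaw":0.46,"linear":[-1,1,0],"twist":0},{"jaw":0.46,"linear":[-1,1,0],"twist":0},{"jaw":0.46,"linear":[0,0,0],"twist":0}]'
python3 - <<'E'
from h import *
st()
C={n:snap(n) for n in('scene','side','wrist')}
for n,c in C.items(): cv2.imwrite(f'pics/{n}4.png',c['color'])
a=C['side']['color'][90:290,180:420];a=cv2.resize(a,None,fx=1.67,fy=1.67)
w=cv2.resize(C['wrist']['color'],(400,300)); b=C['scene']['color'][90:290,180:420];b=cv2.resize(b,None,fx=1.25,fy=1.25)
o=np.zeros((600,800,3),np.uint8); o[:334,:400]=a[:334,:400]; o[:300,400:]=w; o[340:590,:300]=b; cv2.imwrite('pics/m4.png',o)
E
```

```text
time: 9.52
position: [0.5696, 0.0508, 0.3273]
tool_rot: [0.767, 0.642, -0.0, 0.0]
ft_force: [-0.2, -0.0, 0.7]
grip_width: 0.0365
grip_force: 0.0
t 9.5167 p [0.5696 0.0508 0.3273] yang -10.09 F [-0.19 -0.01  0.66] jaw 0.036537520550001604
```

View pics/m4.png

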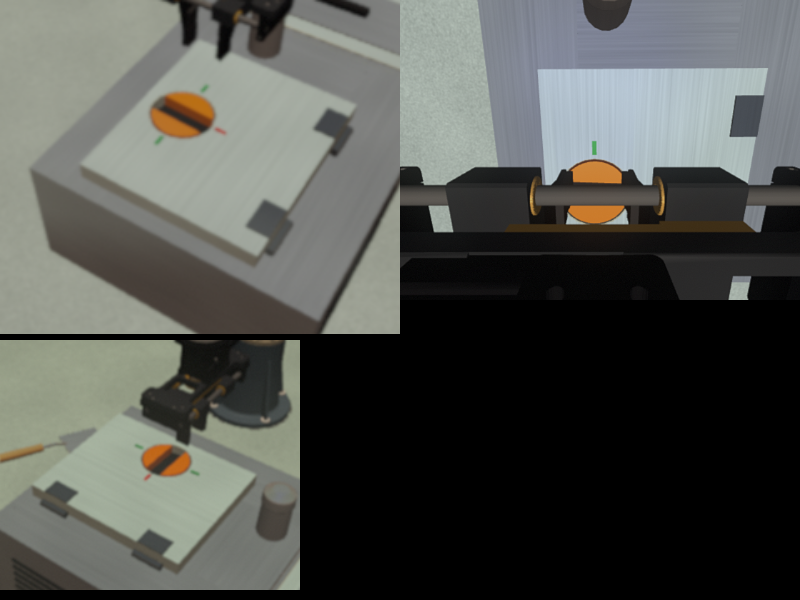

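The hatch lies shut in both views. In the mosaic the head is at (182,115) in the side crop and (166,460) in the scene crop. Its slot points roughly at the red mark.

```bash
cat >> h.py <<'E'
def cast(c,uv,z):
    return np.array([ (lambda o,d:(o+d*(z-o[2])/d[2]))(*ray(c,*p)) for p in uv])
def fast(n,box):
    c=snap(n); u0,v0,u1,v1=box; h=cv2.cvtColor(c['color'],cv2.COLOR_BGR2HSV)
    roi=np.zeros((420,560),bool); roi[v0:v1,u0:u1]=1
    m=(cv2.inRange(h,(3,150,60),(22,255,255))>0)&roi
    br=(cv2.inRange(h,(3,150,60),(22,255,255))>0)&roi
    hull=cv2.convexHull(np.argwhere(m)[:,::-1].astype(np.int32))
    P=cast(c,hull[:,0].astype(float),.233)[:,:2].astype(np.float32)
    (x,y),r=cv2.minEnclosingCircle(P.reshape(-1,1,2))
    ctr=P.min(0)/2+P.max(0)/2
    hm=np.zeros((420,560),np.uint8); cv2.fillConvexPoly(hm,hull,1); hm=cv2.erode(hm,np.ones((3,3)))
    d=(hm>0)&(h[...,2]<75)&~m
    D=cast(c,np.argwhere(d)[:,::-1].astype(float),.217)[:,:2]
    w=np.linalg.svd(D-D.mean(0),full_matrices=False)[2][0]; w*=np.sign(w[0])
    print(n,'circ',(x,y),r,'bb',ctr,'floor n',len(D),D.mean(0),'slot dir deg',np.degrees(np.arctan2(w[1],w[0])))
    for k,lo,hi in(('green',(45,90,60),(85,255,255)),('red',(170,120,80),(180,255,255)),('red0',(0,150,80),(3,255,255))):
        mm=((cv2.inRange(h,lo,hi)>0)&roi).astype(np.uint8); N,l,s,ce=cv2.connectedComponentsWithStats(mm)
        for i in range(1,N):
            if s[i,4]>5: print(k,s[i,4],ce[i].round(1),cast(c,[ce[i]],.233)[0].round(4))
    return c
E
python3 - <<'E'
from h import *
a=fast('scene',(270,150,370,220)); b=fast('side',(255,125,340,190))
w=snap('wrist')
for c,uv in((a,[(300,230),(320,235)]),(b,[(270,190),(350,165),(330,195)])):
    print([pt(c,*p).round(4) for p in uv])
E
```

```text
scene circ (0.5594814419746399, 0.00855203066021204) 0.03981230780482292 bb [0.5588788  0.00866964] floor n 118 [0.54731176 0.00409774] slot dir deg -11.306880043678024
side circ (0.5575145483016968, 0.009176922030746937) 0.03958772122859955 bb [0.5570669  0.00919039] floor n 103 [0.55381362 0.01917331] slot dir deg -13.179547847484816
[array([0.6913, 0.04  , 0.2322]), array([0.6861, 0.0794, 0.2324])]
[array([ 0.5571, -0.0903,  0.2338]), array([0.6841, 0.0413, 0.2327]), array([ 0.6713, -0.0547,  0.2328])]
```

```bash
python3 - <<'E'
from h import *
to([.5585,.0088,.265])
E
```

```text
t 9.8167 p [0.5673 0.0537 0.3278] yang -9.9 F [-0.6  -0.62 -0.61] jaw 0.039802465496566124
tool shift cm [-4.58 -0.09  6.28]
```

```bash
python3 -m pendant '[{"jaw":0.46,"linear":[-2,0,0],"twist":0},{"jaw":0.46,"linear":[-2,-0.1,1],"twist":0},{"jaw":0.46,"linear":[-0.6,0,2],"twist":2},{"jaw":0.46,"linear":[0,0,2],"twist":0},{"jaw":0.46,"linear":[0,0,1],"twist":0},{"jaw":0.46,"linear":[0,0,0],"twist":0},{"jaw":0.46,"linear":[0,0,0],"twist":0}]'
python3 - <<'E'
from h import *
to([.5585,.0088,.240])
C={n:snap(n) for n in('scene','side')}
a=cv2.resize(C['side']['color'][80:230,200:400],(800,600))[:, :400*2]
b=cv2.resize(C['scene']['color'][100:250,220:420],(400,300)); a=cv2.resize(a,(400,300))
cv2.imwrite('pics/m5.png',np.hstack([a,b]))
E
```

```text
time: 10.4
position: [0.5588, 0.0085, 0.2681]
tool_rot: [0.777, 0.63, -0.0, -0.0]
ft_force: [-0.2, 0.1, -0.8]
grip_width: 0.0403
grip_force: 0.0
t 10.4 p [0.5588 0.0085 0.2681] yang -11.89 F [-0.2   0.09 -0.76] jaw 0.040315434637646946
tool shift cm [ 0.02 -0.03  2.81]
```

View pics/m5.png

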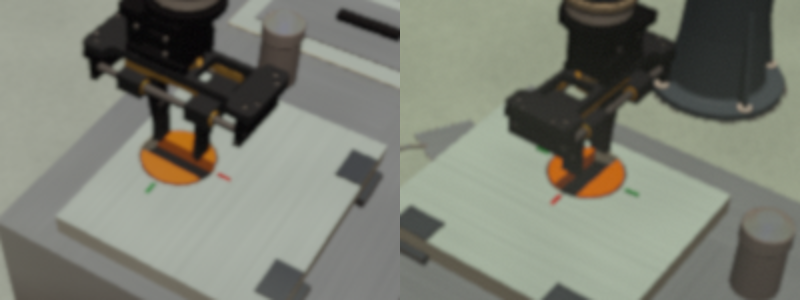

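Both fingers hover over the slot's ends, at (160,135)–(202,150) in the side crop, and line up with it. I'm lowering them in slowly.

```bash
python3 -m pendant '[{"jaw":0.46,"linear":[0,0,0.4],"twist":0},{"jaw":0.46,"linear":[0,0,0.4],"twist":0},{"jaw":0.46,"linear":[0,0,0.4],"twist":0},{"jaw":0.46,"linear":[0,0,0.3],"twist":0},{"jaw":0.46,"linear":[0,0,0.3],"twist":0},{"jaw":0.46,"linear":[0,0,0.2],"twist":0},{"jaw":0.46,"linear":[0,0,0.1],"twist":0},{"jaw":0.46,"linear":[0,0,0],"twist":0}]'
```

```text
time: 11.17
position: [0.5587, 0.0079, 0.2469]
tool_rot: [0.777, 0.63, -0.0, -0.0]
ft_force: [0.7, 0.7, 0.3]
grip_width: 0.0404
grip_force: 0.0
```

```bash
python3 -m pendant '[{"jaw":0.46,"linear":[0,0,0.2],"twist":0},{"jaw":0.46,"linear":[0,0,0.2],"twist":0},{"jaw":0.46,"linear":[0,0,0.2],"twist":0},{"jaw":0.46,"linear":[0,0,0],"twist":0}]'
```

```text
time: 11.5
position: [0.5586, 0.008, 0.2408]
tool_rot: [0.777, 0.63, -0.0, -0.0]
ft_force: [-0.5, -0.3, -0.3]
grip_width: 0.0399
grip_force: 0.0
```

```bash
python3 -m pendant '[{"jaw":0.46,"linear":[0,0,0.15],"twist":3},{"jaw":0.46,"linear":[0,0,0],"twist":3},{"jaw":0.46,"linear":[0,0,0],"twist":3},{"jaw":0.46,"linear":[0,0,0],"twist":3},{"jaw":0.46,"linear":[0,0,0],"twist":3},{"jaw":0.46,"linear":[0,0,0],"twist":3},{"jaw":0.46,"linear":[0,0,0],"twist":3},{"jaw":0.46,"linear":[0,0,0],"twist":3},{"jaw":0.46,"linear":[0,0,0],"twist":3},{"jaw":0.46,"linear":[0,0,0],"twist":3},{"jaw":0.46,"linear":[0,0,0],"twist":3},{"jaw":0.46,"linear":[0,0,0],"twist":3}]'
python3 -c "
from h import *
o,M=st();print(o['moment'])"
```

```text
time: 12.5
position: [0.5585, 0.0074, 0.2395]
tool_rot: [0.934, 0.358, -0.001, 0.0]
ft_force: [-0.4, -1.3, -0.9]
grip_width: 0.0401
grip_force: 1.5
t 12.5 p [0.5585 0.0074 0.2395] yang -48.05 F [-0.36 -1.33 -0.88] jaw 0.040141550308713
[-0.41151316  0.2709748   0.03456492]
```

```bash
python3 -m pendant '[{"jaw":0.46,"linear":[0,0,0],"twist":3},{"jaw":0.46,"linear":[0,0,0],"twist":3},{"jaw":0.46,"linear":[0,0,0],"twist":3},{"jaw":0.46,"linear":[0,0,0],"twist":3},{"jaw":0.46,"linear":[0,0,0],"twist":3},{"jaw":0.46,"linear":[0,0,0],"twist":3},{"jaw":0.46,"linear":[0,0,0],"twist":3},{"jaw":0.46,"linear":[0,0,0],"twist":3},{"jaw":0.46,"linear":[0,0,0],"twist":3},{"jaw":0.46,"linear":[0,0,0],"twist":3},{"jaw":0.46,"linear":[0,0,0],"twist":3},{"jaw":0.46,"linear":[0,0,0],"twist":3}]'
python3 -c "
from h import *
o,M=st();print(o['moment'])"
```

```text
time: 13.5
position: [0.5572, 0.0067, 0.2384]
tool_rot: [0.999, 0.053, -0.002, 0.001]
ft_force: [-1.3, -2.3, -5.3]
grip_width: 0.0398
grip_force: 6.0
t 13.5 p [0.5572 0.0067 0.2384] yang -83.96 F [-1.3  -2.29 -5.31] jaw 0.03983067682652044
[-0.82860543  0.40386435  0.36588293]
```

```bash
python3 -m pendant '[{"jaw":0.46,"linear":[0,0,0],"twist":3},{"jaw":0.46,"linear":[0,0,0],"twist":3},{"jaw":0.46,"linear":[0,0,0],"twist":3},{"jaw":0.46,"linear":[0,0,0],"twist":3},{"jaw":0.46,"linear":[0,0,0],"twist":3},{"jaw":0.46,"linear":[0,0,0],"twist":2},{"jaw":0.46,"linear":[0,0,0],"twist":0}]'
python3 -c "
from h import *
o,M=st();print(o['moment'])"
python3 -m pendant '[{"jaw":0.46,"linear":[0,0,0],"twist":2},{"jaw":0.46,"linear":[0,0,0],"twist":2},{"jaw":0.46,"linear":[0,0,0],"twist":0}]'
python3 -c "
from h import *
o,M=st();print(o['moment'])"
```

```text
time: 14.08
position: [0.5567, 0.0074, 0.2384]
tool_rot: [0.995, -0.095, -0.003, 0.001]
ft_force: [-3.4, -1.6, -1.6]
grip_width: 0.0399
grip_force: 1.6
t 14.0833 p [0.5567 0.0074 0.2384] yang -100.95 F [-3.39 -1.63 -1.55] jaw 0.03987605790685199
[-0.28848066  0.76511866  0.09206407]
time: 14.33
position: [0.5567, 0.0079, 0.2388]
tool_rot: [0.992, -0.13, -0.003, 0.0]
ft_force: [-4.2, -1.2, -1.7]
grip_width: 0.0399
grip_force: 2.0
t 14.3333 p [0.5567 0.0079 0.2388] yang -104.9 F [-4.25 -1.23 -1.68] jaw 0.03994742421606342
[-0.31235719  0.94682071  0.11526261]
```

```bash
python3 -m pendant '[{"jaw":0.46,"linear":[0,0,0],"twist":2},{"jaw":0.46,"linear":[0,0,0],"twist":2},{"jaw":0.46,"linear":[0,0,0],"twist":0}]'
python3 -c "
from h import *
o,M=st();print(o['moment'])"
python3 -m pendant '[{"jaw":0.46,"linear":[0,0,0],"twist":2},{"jaw":0.46,"linear":[0,0,0],"twist":1},{"jaw":0.46,"linear":[0,0,0],"twist":0}]'
python3 -c "
from h import *
o,M=st();print(o['moment'])"
```

```text
time: 14.58
position: [0.5566, 0.0081, 0.2389]
tool_rot: [0.987, -0.161, -0.003, 0.001]
ft_force: [-6.0, -1.1, -2.9]
grip_width: 0.0404
grip_force: 23.8
t 14.5833 p [0.5566 0.0081 0.2389] yang -108.57 F [-6.01 -1.14 -2.9 ] jaw 0.04039799113919578
[-0.35144715  1.13615048  1.49278014]
time: 14.83
position: [0.5566, 0.0081, 0.2388]
tool_rot: [0.983, -0.184, -0.003, 0.002]
ft_force: [-5.5, -2.0, -2.7]
grip_width: 0.0399
grip_force: 49.1
t 14.8333 p [0.5566 0.0081 0.2388] yang -111.17 F [-5.52 -2.02 -2.67] jaw 0.039942399915246396
[-0.22216372  1.15513864  3.11554565]
```

The moment jumped sharply, so the fastener is at its stop. I'll back the twist off to mid-play, lift clear and check.

```bash
python3 -m pendant '[{"jaw":0.46,"linear":[0,0,0],"twist":-3},{"jaw":0.46,"linear":[0,0,0],"twist":-3},{"jaw":0.46,"linear":[0,0,0],"twist":-4},{"jaw":0.46,"linear":[0,0,0],"twist":0}]'
python3 -c "
from h import *
o,M=st();print(o['moment'])"
```

```text
time: 15.17
position: [0.5586, 0.0085, 0.2398]
tool_rot: [0.995, -0.103, -0.0, -0.001]
ft_force: [-2.8, -0.1, -1.3]
grip_width: 0.0398
grip_force: 1.6
t 15.1667 p [0.5586 0.0085 0.2398] yang -101.86 F [-2.84 -0.09 -1.29] jaw 0.039763116226699764
[-0.06668469  0.71509383  0.06990998]
```

```bash
python3 -m pendant '[{"jaw":0.46,"linear":[-0.15,0,0],"twist":0},{"jaw":0.46,"linear":[0,0,0],"twist":0},{"jaw":0.46,"linear":[0,0,-0.4],"twist":0},{"jaw":0.46,"linear":[0,0,-0.6],"twist":0},{"jaw":0.46,"linear":[0,0,-1],"twist":0},{"jaw":0.46,"linear":[0,0,-2],"twist":0},{"jaw":0.46,"linear":[0,0,-3],"twist":0},{"jaw":0.46,"linear":[0,0,-4],"twist":0},{"jaw":0.46,"linear":[0,0,-4],"twist":0},{"jaw":0.46,"linear":[-3,0,0],"twist":0},{"jaw":0.46,"linear":[-3,0,0],"twist":0},{"jaw":0.46,"linear":[0,0,0],"twist":0}]'
python3 - <<'E'
from h import *
st()
a=fast('scene',(270,150,370,220)); b=fast('side',(255,125,340,190))
for c,uv in((a,[(300,230)]),(b,[(270,190),(350,165),(330,195)])): print([pt(c,*p).round(4) for p in uv])
a=cv2.resize(a['color'],(400,300)); b=cv2.resize(b['color'][80:230,200:400],(400,300))
cv2.imwrite('pics/m6.png',np.hstack([b,a]))
E
```

```text
time: 16.17
position: [0.494, 0.0222, 0.3917]
tool_rot: [0.995, -0.104, -0.001, -0.0]
ft_force: [-0.6, 1.0, -1.3]
grip_width: 0.0401
grip_force: 0.0
t 16.1667 p [0.494  0.0222 0.3917] yang -101.91 F [-0.55  0.98 -1.28] jaw 0.04013335268066002
scene circ (0.5611218810081482, 0.009214258752763271) 0.03955014795064926 bb [0.5604577  0.00953985] floor n 62 [0.54940035 0.0044486 ] slot dir deg 80.29953380406168
side circ (0.557530403137207, 0.007924444042146206) 0.039553623646497726 bb [0.5573394  0.00776234] floor n 155 [0.55353375 0.01782049] slot dir deg 79.83054599904114
[array([0.692 , 0.0402, 0.2329])]
[array([ 0.5565, -0.089 ,  0.2322]), array([0.684, 0.042, 0.232]), array([ 0.6716, -0.0558,  0.2341])]
```

View pics/m6.png

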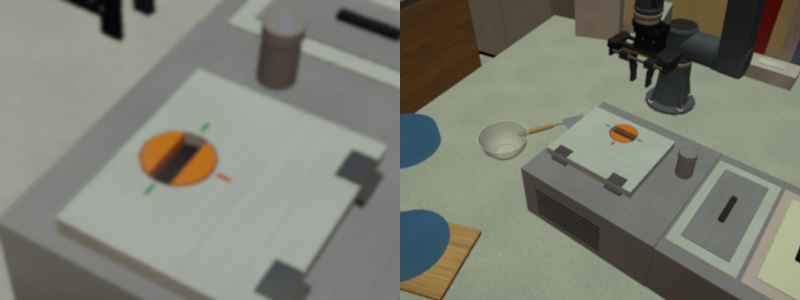

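The slot now runs between the green marks, from (150,188) to (205,127) in the side crop. Its direction is about 80°, parallel to the free edge. The hatch is flush at 232 mm, the robot is clear, and the bowl, shaker and spatula look unmoved.

```bash
python3 -c "
from rig import robot
print(robot.hand_in())"
```

```text
the job is handed in; nothing more can be done
None
```

The hatch is pushed down onto its seal and the fastener is turned the full quarter turn to its locked stop. The bowl, shaker and spatula look unmoved in the last pictures, and the job was handed in at about 16 s with the arm clear; no verdict came back.

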